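# Put the graded parts cups away under the pedal-lift dust cover

### The job

Press the pedal of the dust-cover stand fully down so that the clear cover stands fully raised, then put all the round black parts cups on the bench away on the stand, nested upright inside one another in size order, each one down on the floor of the next larger. Then ease the pedal fully back up so that the cover comes gently down and closes over them; work the cover by its pedal only, and leave the other things on the bench where they are.

Things in the scene. Friction and masses are not known exactly. Their poses are not given: they have to be found in the camera images.
- cup_a: the largest of the graded parts cups: round, straight-sided, open-topped, black plastic, outer diameter 156 mm, height 30 mm, wall 8 mm, floor 10 mm thick; about 0.28 kg. Origin at the centre of its underside, z up through the mouth. May be absent.
- cup_b: the second largest of the graded parts cups: round, straight-sided, open-topped, black plastic, outer diameter 126 mm, height 38 mm, wall 8 mm, floor 10 mm thick; about 0.2 kg. Origin at the centre of its underside, z up through the mouth. May be absent.
- cup_c: the middle of the graded parts cups: round, straight-sided, open-topped, black plastic, outer diameter 96 mm, height 46 mm, wall 8 mm, floor 10 mm thick; about 0.14 kg. Origin at the centre of its underside, z up through the mouth. May be absent.
- cup_d: the second smallest of the graded parts cups: round, straight-sided, open-topped, black plastic, outer diameter 68 mm, height 54 mm, wall 8 mm, floor 10 mm thick; about 0.1 kg. Origin at the centre of its underside, z up through the mouth. May be absent.
- cup_e: the smallest of the graded parts cups: round, straight-sided, open-topped, black plastic, outer diameter 40 mm, height 70 mm, wall 8 mm, floor 10 mm thick; about 0.07 kg. Origin at the centre of its underside, z up through the mouth. May be absent.
- stand_mid (a point): centre of the rubber-covered flat top, 45 mm above the bench, of the grey dust-cover stand (a block 215 x 215 x 45 mm). The clear cover stands on this top and leaves 196 x 196 mm and 126 mm of height inside. The stand's z is up; its -y axis points to the pedal, its +y axis to the cover's hinge.
- cover: clear box-shaped plastic dust cover, 204 x 204 x 130 mm, open below. Origin on its hinge line, 106 mm from the stand's middle towards +y, 47 mm above the bench. Closed, its axes are the stand's and it spans y -208 to -4 mm, z 0 to 130 mm; fully raised it is turned 1.5 rad about -x and reaches 260 mm above the bench. Worked by the pedal, not pushed by hand. Coming down gently: under about 2 rad/s.
- pedal (a joint): angle of the pedal lever: 0 = fully up (cover closed), 0.42 rad = fully down (cover fully raised); cover angle = 3.57 x pedal angle. It stays where it is left (friction): a push of 10 to 15 N on its pad moves it down, and it has to be lifted up again as hard, e.g. gripped by the pad's two long sides, taking two seconds or more.
- pedal_pad (a point): centre of the upper face of the rubber pad at the pedal lever's free end: 45 mm wide (along the stand's x, as the pivot), 55 mm long, 12 mm thick, 115 mm from the pivot. It tilts with the lever: at 0 it slopes 0.27 rad upward away from the stand (this point 78 mm above the bench), at 0.42 rad it slopes 0.15 rad downward (31 mm above the bench).
- pedal_pivot (a point): the pedal's pivot, on the stand's -y side, 42 mm above the bench; the lever swings about the stand's x axis through this point.
- spool: bystander: grey solder spool, 56 mm across, 50 mm tall, standing; origin under its centre.
- screwdriver: bystander: screwdriver lying on the bench, about 200 mm long along its x axis.
- flux: bystander: white bottle, 48 mm across, 90 mm tall; origin under its centre.
- tape: bystander: roll of paper tape lying flat, 90 mm across, 24 mm tall; origin under its centre.
- brush: bystander: brush lying on the bench, about 200 mm long along its x axis.
- meter: bystander: orange hand meter lying flat, 150 (x) x 80 x 35 mm; origin under its centre.
Not all that is in view belongs to the job. What is shaped like the cup_a but pink is not meant.

How it is judged:
By the outcome, as a careful person would: the job done as asked, in the order asked, and still so for the second after the job is handed in, with the robot touching nothing.
Of cup_a, cup_b, cup_c, cup_d, cup_e only 3 to 4 are there at a start; the rules pass over those that are not, and their reading is None.
At some moment in a run one of cup_a, cup_b, cup_c, cup_d, cup_e may be knocked a few centimetres aside while the robot is not near it.
It also fails if it takes over 210 s, if anything falls off the work surface, if the arm or the gripper's body presses on something with over 40 N, if the wrist force passes 120 N, or if a joint passes its speed limit or range.

### The arm

A 6-joint arm with a two-finger parallel gripper is mounted at the origin on the work surface. World frame = base frame: x ahead of the robot, y to its left, z up, the work surface at z = 0. Lengths are in mm, angles in rad, forces in N, time in s.
With the tool pointing down it reaches from about 300 to 775 mm from the base axis. Payload 14.6 kg.
Tool frame: the origin (TCP) lies at the very end of the fingers, on their centre line; the grasp point (between the pads) lies 19 mm behind it; z points along the fingers, y is the line along which they close (so a half turn about z gives the same grasp; the last joint's range is limited). The gripper opens to 94 mm and grips with 3 to 60 N. Pads are 16 mm wide; open, the fingers measure 119 mm over their backs; the gripper's body (75 mm by 177 mm) begins 78 mm behind the grasp point.
Start: joints at [-1.284, 0.3, 1.521, -0, 1.321, -0.067], TCP at [190.548, -515.927, 205.446] pointing down, gripper open.
Joint ranges: [-3.03, 3.03], [-0.79, 2.21], [0.23, 2.52], [-1.04, 4.18], [0, 3.07], [-2.55, 2.55]. Speed limits (rad/s): [2.22, 2.22, 2.57, 3.14, 3.14, 3.14].

### API

Orientations are given as [roll, pitch, yaw] about the fixed x, y, z axes, in that order (R = Rz(yaw) Ry(pitch) Rx(roll)).
In Python, from cell import read_state, viewer, manip, models gives the robot as it stands.
- The arm moves only by the tool carry_out, never from a script. Its argument "deltas" is a list of rows, each an object with "dp": the shift along the tool's x, y, z in mm, a list of three; "roll": the turn about the tool's z in degrees; "gripper": the opening, from -1 (shut) to 1 (fully open), so that 0 is half open. In form: [{"dp": [tx, ty, tz], "roll": roll, "gripper": gripper}, ...]. A call has 1 to 12 rows; each row is the pose to reach, as a shift and turn from the pose commanded when the call began, along the tool's axes at that moment; what a row does not reach only later rows make up. A row lasts 1/12 s, in which the tool goes at most 41.7 mm and 7.16 degrees, less where a joint would pass 70% of its speed; a pose out of reach is approached as far as the arm can. A call with a gripper value outside its range is refused whole. The fingers move at their own pace and stop on an object; "newtons" is the grip in N (left out, the last holds). Time passes only in rows, so rows that repeat a pose let the fingers close. It gives the time, the measured TCP pose, the force, the opening and the grip force at its end, in the units of the state.
- read_state(): the state, without advancing time (a new reading comes with each control period).
- viewer.camera(name): name is "scene" or "top" or "wrist"; returns the picture (420x560x3 uint8, red, green, blue); there is no depth.
- viewer.camera_params(name): a dict with "fovy" (degrees; the focal length in pixels is half the picture's height over the tangent of half this angle, whatever the lens; pixels are square), "cx", "cy" (the principal point, pixels), "k1" (the pictures are not rectified: a ray, as slopes to the right and down, at radius r is drawn at 1 + k1 r^2 times it, then the intrinsics apply), "eye" and "attitude" of the camera in the world; the wrist camera has in their place "T_tool_cam" (4x4, takes a point from camera to tool coordinates, whose origin is the TCP and whose axes are the flange's). Camera axes: x right, y up, looking along -z (the intrinsics and any distortion apply to the point x, -y, -z); pixel columns grow to the right and rows downward; lengths in mm; the calibration is good to about 2 mm. A picture is of the moment at which its call begins: read the wrist's pose just before it. camera_params takes no time and is no camera call.
- manip.sign_off(): hands the job in; it is judged then, once.
Trained networks look in the newest picture that a camera, given by its name, has taken for a name from the list of things; names that differ only in an ending like _2 or _b are one class to them, and where a whole thing is asked for, a point or a joint stands for the part that bears it (a point fixed in the world has none). Each returns a list of dicts, best first, with "p" (0 to 1); they miss things now and then, are a little off and sometimes report something else, mostly with a low value. They report only what shows in the picture. A call takes as long as a camera call. They do not tell look-alikes from the thing itself.
- models.cut_out(camera, label): "region" (420x560 bool, what is visible of it) and "box" ([left, top, right, bottom] in pixels, round what is visible of it).
The state is a dict: "clock": time; "joints": joint angles; "qd": joint speeds; "effort": joint torques, N m; "eef_pos": TCP position; "eef_rot": TCP orientation; "wrist_force": force on the tool from outside, world axes, zero at the start; "moment": the same for the moment, N m; "finger_gap": finger opening in mm; "finger_force": force on a finger pad.
Only numpy, scipy, OpenCV 4.12 (cv2) and the standard library are available. Lean on these libraries where they do the work, as an engineer would, in place of code of your own. Each camera call takes 0.05 s, during which the arm holds its last target. There are 200 camera calls.

## Working session

There is one attempt and no reset: what is moved stays moved. The work goes in short steps, Python scripts to look and compute and a tool call to move; the robot and the scene stay as the last step left them, time stands still between calls to the robot, and variables do not carry over. Pictures are saved under pics/ and viewed, at most 16 in all, crops included, and the job is handed in when it is done.

Besides the shell and the picture viewer there is one more tool, called after "Request:" in YAML: its name, and indented under it one key for each argument. carry_out: Moves the arm, as the interface text tells. Its arguments: {"type":"object","properties":{"deltas":{"type":"array"},"newtons":{"type":"number"}},"required":["deltas"]}

```bash
ls; mkdir -p pics
python3 - <<'E'
from cell import read_state, viewer
import cv2
print(read_state())
for n in("scene","top","wrist"):
    im=viewer.camera(n); cv2.imwrite(f"pics/{n}0.png",im[:,:,::-1]); print(n,viewer.camera_params(n))
E
```

```text
pics
{'clock': 0.0, 'joints': array([-1.28359248e+00,  3.00492797e-01,  1.52160901e+00, -7.30561519e-06,
        1.32072972e+00, -6.66039668e-02]), 'qd': array([ 0.00024628, -0.00011108,  0.00119051, -0.00142765,  0.00017524,
        0.00052508]), 'effort': array([ 1.40799177e-03, -5.31808341e+01, -3.52728868e+01,  7.08673079e-02,
        2.44989916e-02, -8.32584715e-05]), 'eef_pos': array([ 190.47268155, -515.66313386,  204.86262564]), 'eef_rot': array([-3.14035605e+00, -7.53928334e-05,  3.53809576e-01]), 'wrist_force': array([ 0.23690448,  0.37903665, -0.44859132]), 'moment': array([0.03778881, 0.05573087, 0.07487447]), 'finger_force': 0.0, 'finger_gap': 93.95919064963287}
scene {'fovy': 53.70640220492818, 'cx': 282.29413190739047, 'cy': 203.27882825976423, 'k1': -0.03363158888385206, 'eye': array([914.54502848, 708.3032669 , 667.42477081]), 'attitude': array([ 0.97130207, -0.01682856,  2.64905091])}
top {'fovy': 46.396064527225235, 'cx': 280.79566371399727, 'cy': 210.09104633930303, 'k1': -0.1354588782559715, 'eye': array([ 404.95139028,  -19.42407898, 1527.64300543]), 'attitude': array([ 5.85932703e-02,  2.81842317e-04, -1.58427952e+00])}
wrist {'fovy': 61.34853097820139, 'cx': 271.0563419949866, 'cy': 206.43002899491935, 'k1': -0.06826950022855362, 'T_tool_cam': array([[ 2.22172534e-04,  9.73359156e-01,  2.29285637e-01,
         6.51984588e+01],
       [ 9.99999759e-01, -6.52926898e-05, -6.91797555e-04,
         6.90133960e-01],
       [-6.58396809e-04,  2.29285735e-01, -9.73358936e-01,
        -1.79001927e+02],
       [ 0.00000000e+00,  0.00000000e+00,  0.00000000e+00,
         1.00000000e+00]])}
```

View pics/scene0.png

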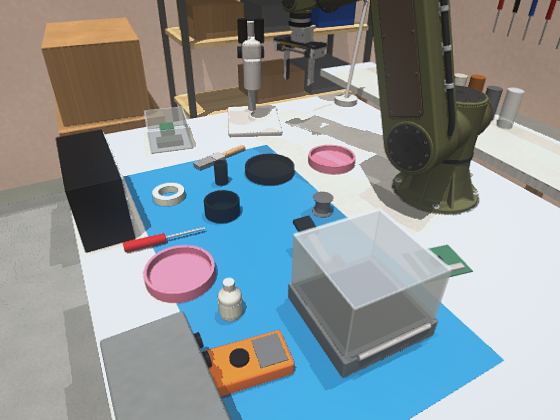

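View pics/top0.png

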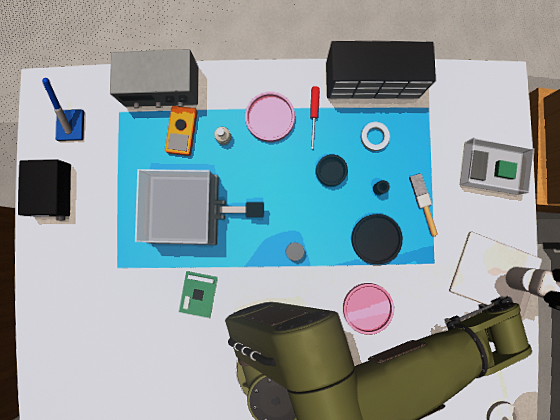

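```bash
cat > h.py <<'E'
from cell import read_state, viewer, manip, models
import numpy as np, cv2
from scipy.spatial.transform import Rotation as R
def cam(name):
    p=viewer.camera_params(name)
    if name=="wrist":
        s=read_state(); T=p["T_tool_cam"]; Rt=R.from_euler("xyz",s["eef_rot"]).as_matrix()
        Rc=Rt@T[:3,:3]; e=Rt@T[:3,3]+s["eef_pos"]
    else: Rc=R.from_euler("xyz",p["attitude"]).as_matrix(); e=p["eye"]
    f=210/np.tan(np.radians(p["fovy"])/2)
    return Rc,e,f,p
def px2w(name,uv,z,c=None):
    Rc,e,f,p=c or cam(name); uv=np.atleast_2d(uv).astype(float)
    d=(uv-[p["cx"],p["cy"]])/f; s=d.copy()
    for _ in range(20): s=d/(1+p["k1"]*(s**2).sum(1,keepdims=True))
    r=np.c_[s[:,0],-s[:,1],-np.ones(len(s))]@Rc.T
    return e+r*((z-e[2])/r[:,2])[:,None]
def w2px(name,P,c=None):
    Rc,e,f,p=c or cam(name); q=(np.atleast_2d(P)-e)@Rc
    s=np.c_[q[:,0],-q[:,1]]/-q[:,2:]; s=s*(1+p["k1"]*(s**2).sum(1,keepdims=True))
    return s*f+[p["cx"],p["cy"]]
def snap(name,fn=None):
    c=cam(name); im=viewer.camera(name)[:,:,::-1].copy()
    if fn: cv2.imwrite("pics/"+fn,im)
    return im,c
E
python3 - <<'E'
from h import *
for n in("top","wrist"):
    im,c=snap(n,n+"1.png")
    for l in("cup_a","pedal_pad","cover","stand_mid","spool","flux","tape","meter"):
        for d in models.cut_out(n,l)[:7]:
            if d["p"]<.25: continue
            r=d["region"]; v,u=np.nonzero(r); P=px2w(n,[[u.mean(),v.mean()]],20,c)[0]
            cc=px2w(n,np.c_[u,v],20,c); print(n,l,round(d["p"],2),d["box"],P.round()[:2],np.ptp(cc,0).round()[:2])
im=cv2.imread("pics/top1.png")
cv2.imwrite("pics/crop1.png",cv2.resize(im[130:280,190:440],None,fx=3.2,fy=3.2,interpolation=2))
E
```

```text
top cup_a 0.88 [349.7, 212.7, 402.1, 263.4] [ 402. -314.] [158. 157.]
top cup_a 0.83 [246.3, 90.3, 294.8, 141.7] [787.  11.] [158. 151.]
top cup_a 0.76 [315.4, 157.5, 348.8, 187.7] [ 615. -178.] [ 97. 100.]
top cup_a 0.71 [344.8, 283.5, 393.6, 334.8] [ 187. -284.] [155. 156.]
top cup_a 0.63 [374.0, 182.8, 387.6, 195.0] [ 560. -333.] [44. 51.]
top pedal_pad 0.92 [214.5, 201.5, 262.4, 220.4] [495.  91.] [ 44. 145.]
top pedal_pad 0.4 [411.4, 176.0, 441.5, 237.6] [ 520. -464.] [192.  81.]
top cover 0.75 [138.0, 170.7, 213.2, 243.2] [512. 309.] [231. 249.]
top stand_mid 0.92 [135.5, 170.2, 265.4, 245.0] [508. 288.] [234. 400.]
top stand_mid 0.7 [411.7, 175.6, 439.9, 235.9] [ 523. -464.] [192.  81.]
top spool 0.82 [287.5, 243.6, 305.4, 261.7] [366. -60.] [52. 52.]
top flux 0.61 [217.4, 129.3, 234.4, 141.8] [729. 156.] [54. 50.]
top meter 0.9 [161.5, 102.5, 198.3, 155.0] [747. 291.] [158. 101.]
top meter 0.55 [284.1, 241.0, 304.9, 262.8] [366. -61.] [52. 53.]
wrist cup_a 0.82 [1.9, 32.8, 138.9, 189.9] [ 191. -291.] [158. 158.]
```

View pics/crop1.png

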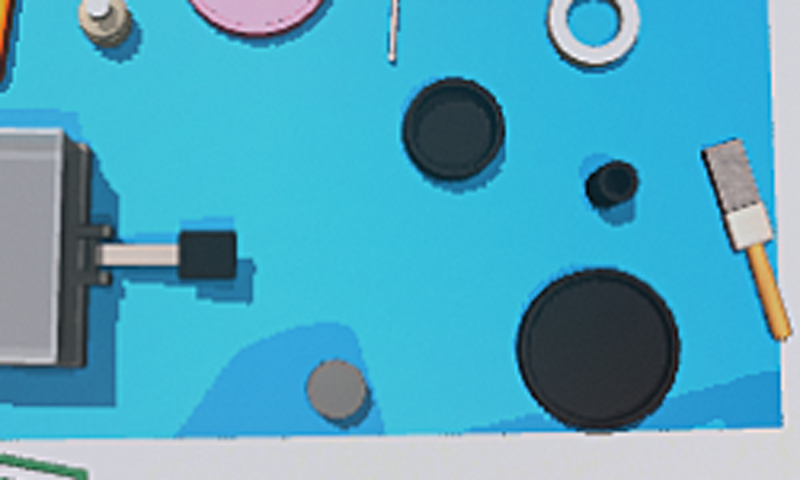

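View pics/wrist1.png

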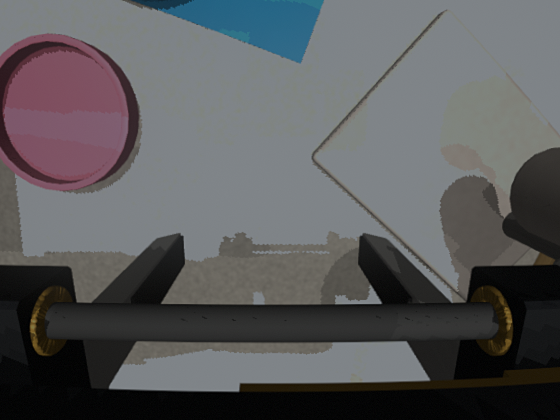

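Candidates: black discs at top-image (375,238), (331,170) and (381,187) measure 157, 98 and about 44 mm, so they are cup_a, cup_c and cup_e, all upright. The pink dishes at (270,116) and (368,308) are look-alikes and not meant. Next I go to the pedal.

Request:
carry_out:
  deltas:
    - {"dp":[458,-402,-25],"roll":-70,"gripper":1}
    - {"dp":[458,-402,-25],"roll":-70,"gripper":1}
    - {"dp":[458,-402,-25],"roll":-70,"gripper":1}
    - {"dp":[458,-402,-25],"roll":-70,"gripper":1}
    - {"dp":[458,-402,-25],"roll":-70,"gripper":1}
    - {"dp":[458,-402,-25],"roll":-70,"gripper":1}
    - {"dp":[458,-402,-25],"roll":-70,"gripper":1}
    - {"dp":[458,-402,-25],"roll":-70,"gripper":1}
    - {"dp":[458,-402,-25],"roll":-70,"gripper":1}
    - {"dp":[458,-402,-25],"roll":-70,"gripper":1}
    - {"dp":[458,-402,-25],"roll":-70,"gripper":1}
    - {"dp":[458,-402,-25],"roll":-70,"gripper":1}

```text
clock: 2.05
eef_pos: [429.1, -74.6, 226.4]
eef_rot: [3.141, 0.0, 1.576]
wrist_force: [0.9, -0.2, -0.5]
finger_gap: 94.1
finger_force: 0.0
```

Request:
carry_out:
  deltas:
    - {"dp":[40,25,0],"roll":0,"gripper":1}
    - {"dp":[85,50,0],"roll":0,"gripper":1}
    - {"dp":[85,50,0],"roll":0,"gripper":1}
    - {"dp":[85,50,0],"roll":0,"gripper":1}

```text
clock: 2.38
eef_pos: [479.1, 11.3, 225.6]
eef_rot: [-3.141, -0.0, 1.579]
wrist_force: [-0.1, -0.8, 0.9]
finger_gap: 93.8
finger_force: 0.0
```

Run:
```python
from h import *
print(read_state()["eef_pos"])
im,c=snap("wrist","w2.png")
for d in models.cut_out("wrist","pedal_pad")[:2]: print(d["p"],d["box"])
```

```text
[479.07783567  11.27339883 225.63234054]
0.78 [263.6, 16.6, 315.9, 174.8]
0.53 [478.4, 20.5, 560.0, 73.6]
```

View pics/w2.png

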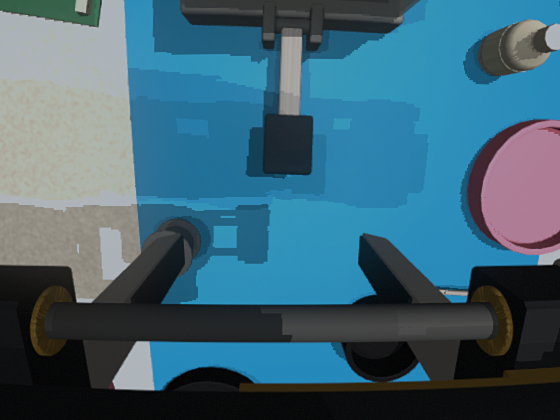

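Run:
```python
from h import *
c=cam("wrist")
a=px2w("wrist",[[264,174],[311,174]],85,c); b=px2w("wrist",[[265.5,115],[312,116]],70.7,c)
print(a.round(1),b.round(1)); print("centre",((a.sum(0)+b.sum(0))/4).round(1))
print("lever",px2w("wrist",[[291,75],[292,35]],50,c).round(1))
print("front edge",px2w("wrist",[[181,12],[410,17]],45,c).round(1))
t=cam("top"); print("top pad",px2w("top",[[255,210.2]],78,t).round(1))
print("pad reproj top",w2px("top",((a.sum(0)+b.sum(0))/4),t))
im=viewer.camera("top"); import cv2
cv2.imwrite("pics/top2c.png",cv2.resize(im[150:260,120:280,::-1],None,fx=5,fy=5,interpolation=2))
```

```text
[[470.9  28.4  85. ]
 [513.7  28.7  85. ]] [[471.9  81.   70.7]
 [514.6  80.4  70.7]]
centre [492.8  54.6  77.8]
lever [[495.8 119.   50. ]
 [496.2 155.3  50. ]]
front edge [[391.2 177.2  45. ]
 [608.9 175.2  45. ]]
top pad [[490.7  56.3  78. ]]
pad reproj top [[255.55619356 209.49682153]]
```

View pics/top2c.png

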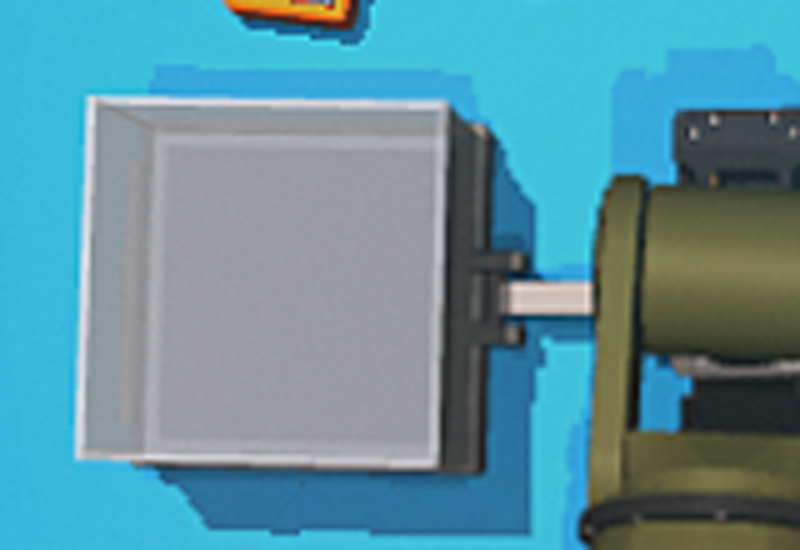

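Run:
```python
from h import *
t=cam("top")
P=px2w("top",[[138,169.6],[209.4,170.6],[208,243.6],[135.6,241.6]],177,t); print(P.round(1),P.mean(0))
Q=px2w("top",[[217.6,175],[216.4,244.4]],45,t); print(Q.round(1))
for v in(P[0]-P[1],P[3]-P[2],P[1]-P[2],P[0]-P[3],Q[0]-Q[1]): print(np.degrees(np.arctan2(v[1],v[0])))
```

```text
[[603.6 379.7 177. ]
 [597.  177.2 177. ]
 [394.2 182.  177. ]
 [401.7 385.6 177. ]] [499.14078125 281.13907357 177.        ]
[[601.8 171.3  45. ]
 [390.5 176.2  45. ]]
88.1405423887231
87.90366267002736
-1.365952972856654
-1.6824193122338653
-1.3263336353336757
```

Request:
carry_out:
  deltas:
    - {"dp":[25,10,20],"roll":2,"gripper":1}
    - {"dp":[43,14,55],"roll":2,"gripper":1}
    - {"dp":[43,14,85],"roll":2,"gripper":1}
    - {"dp":[43,14,115],"roll":2,"gripper":1}
    - {"dp":[43,14,140],"roll":2,"gripper":1}
    - {"dp":[43,14,155],"roll":2,"gripper":1}
    - {"dp":[43,14,165],"roll":2,"gripper":1}
    - {"dp":[43,14,170],"roll":2,"gripper":1}
    - {"dp":[43,14,170],"roll":2,"gripper":1}
    - {"dp":[43,14,170],"roll":2,"gripper":1}

```text
clock: 3.37
eef_pos: [492.4, 51.2, 56.8]
eef_rot: [3.14, -0.0, 1.54]
wrist_force: [-0.2, -0.1, -0.2]
finger_gap: 93.9
finger_force: 0.0
```

Request:
carry_out:
  deltas:
    - {"dp":[0,0,0],"roll":0,"gripper":-0.2}
    - {"dp":[0,0,0],"roll":0,"gripper":-0.2}
    - {"dp":[0,0,0],"roll":0,"gripper":-0.2}
    - {"dp":[0,0,0],"roll":0,"gripper":-0.2}
    - {"dp":[0,0,0],"roll":0,"gripper":-0.2}
    - {"dp":[0,0,0],"roll":0,"gripper":-0.2}
  newtons: 40

```text
clock: 3.87
eef_pos: [492.0, 51.6, 56.0]
eef_rot: [3.141, -0.0, 1.541]
wrist_force: [1.1, -0.7, 0.5]
finger_gap: 57.5
finger_force: 0.0
```

Request:
carry_out:
  deltas:
    - {"dp":[0,0,0],"roll":0,"gripper":-0.4}
    - {"dp":[0,0,0],"roll":0,"gripper":-0.4}
    - {"dp":[0,0,0],"roll":0,"gripper":-0.4}
    - {"dp":[0,0,0],"roll":0,"gripper":-0.4}
    - {"dp":[0,0,0],"roll":0,"gripper":-0.4}
  newtons: 50

```text
clock: 4.28
eef_pos: [493.6, 51.6, 56.1]
eef_rot: [3.138, -0.0, 1.541]
wrist_force: [14.2, 0.0, -9.0]
finger_gap: 44.7
finger_force: 50.0
```

Run:
```python
from h import *
s=read_state();print({k:s[k] for k in("eef_pos","finger_gap","finger_force","wrist_force")})
```

```text
{'eef_pos': array([493.56318284,  51.56224101,  56.10252497]), 'finger_gap': 44.73494873407574, 'finger_force': 49.99411225318909, 'wrist_force': array([ 1.42287549e+01,  1.23521052e-02, -9.03180809e+00])}
```

Request:
carry_out:
  deltas:
    - {"dp":[0,2,2],"roll":0,"gripper":-0.4}
    - {"dp":[-0.5,2,5],"roll":0,"gripper":-0.4}
    - {"dp":[-1,2,8],"roll":0,"gripper":-0.4}
    - {"dp":[-1.5,2,11],"roll":0,"gripper":-0.4}
    - {"dp":[-2,2,14],"roll":0,"gripper":-0.4}
    - {"dp":[-2.5,2,17],"roll":0,"gripper":-0.4}
    - {"dp":[-3,2,20],"roll":0,"gripper":-0.4}
    - {"dp":[-3,2,23],"roll":0,"gripper":-0.4}
    - {"dp":[-3.5,2,26],"roll":0,"gripper":-0.4}
    - {"dp":[-4,2,29],"roll":0,"gripper":-0.4}
    - {"dp":[-4,2,32],"roll":0,"gripper":-0.4}
    - {"dp":[-4,2,35],"roll":0,"gripper":-0.4}

```text
clock: 5.28
eef_pos: [493.7, 47.3, 21.4]
eef_rot: [-3.141, 0.0, 1.541]
wrist_force: [-6.5, -3.4, 11.6]
finger_gap: 44.6
finger_force: 50.0
```

Request:
carry_out:
  deltas:
    - {"dp":[0,0,3],"roll":0,"gripper":-0.4}
    - {"dp":[0,0,6],"roll":0,"gripper":-0.4}
    - {"dp":[0,0,9],"roll":0,"gripper":-0.4}
    - {"dp":[0,0,11],"roll":0,"gripper":-0.4}
    - {"dp":[0,0,12],"roll":0,"gripper":-0.4}
    - {"dp":[0,0,13],"roll":0,"gripper":-0.4}
    - {"dp":[0,0,13],"roll":0,"gripper":-0.4}

```text
clock: 5.87
eef_pos: [493.6, 47.6, 8.0]
eef_rot: [-3.141, -0.0, 1.54]
wrist_force: [-4.4, -0.4, 3.9]
finger_gap: 44.9
finger_force: 50.0
```

Run:
```python
from h import *
im,c=snap("scene","s3.png")
```

```text
(no output)
```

View pics/s3.png

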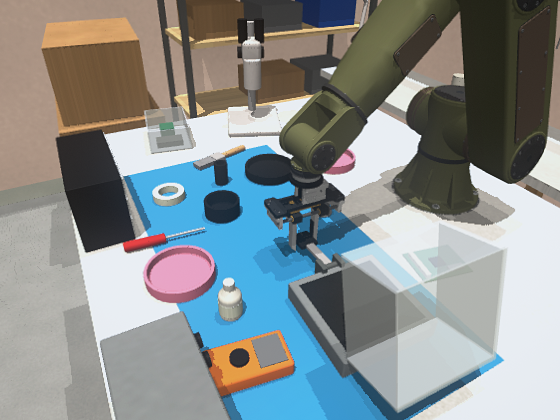

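Cover is up and the stand top is visible at (330,300). I nudge the pedal to its stop.

Request:
carry_out:
  deltas:
    - {"dp":[0,0,1],"roll":0,"gripper":-0.4}
    - {"dp":[0,0,2],"roll":0,"gripper":-0.4}
    - {"dp":[0,0,3],"roll":0,"gripper":-0.4}
    - {"dp":[0,0,3],"roll":0,"gripper":-0.4}

```text
clock: 6.25
eef_pos: [493.6, 47.7, 5.0]
eef_rot: [-3.141, -0.0, 1.541]
wrist_force: [-3.6, 1.5, 4.4]
finger_gap: 44.4
finger_force: 50.0
```

Request:
carry_out:
  deltas:
    - {"dp":[0,0,0],"roll":0,"gripper":0.4}
    - {"dp":[0,0,0],"roll":0,"gripper":0.4}
    - {"dp":[0,0,0],"roll":0,"gripper":0.4}
    - {"dp":[3,0,-20],"roll":0,"gripper":0.4}
    - {"dp":[3,0,-50],"roll":0,"gripper":0.4}
    - {"dp":[3,0,-50],"roll":0,"gripper":-1}
    - {"dp":[3,0,-50],"roll":0,"gripper":-1}
    - {"dp":[3,0,-50],"roll":0,"gripper":-1}
    - {"dp":[3,0,-50],"roll":0,"gripper":-1}
    - {"dp":[3,0,-50],"roll":0,"gripper":-1}
    - {"dp":[3,0,-50],"roll":0,"gripper":-1}
    - {"dp":[3,0,-50],"roll":0,"gripper":-1}

```text
clock: 7.25
eef_pos: [493.7, 50.5, 54.5]
eef_rot: [-3.141, 0.0, 1.541]
wrist_force: [0.4, -0.2, -0.0]
finger_gap: 22.3
finger_force: 0.0
```

Request:
carry_out:
  deltas:
    - {"dp":[0,0,8],"roll":0,"gripper":-1}
    - {"dp":[0,0,16],"roll":0,"gripper":-1}
    - {"dp":[0,0,20],"roll":0,"gripper":-1}
    - {"dp":[0,0,22],"roll":0,"gripper":-1}
    - {"dp":[0,0,24],"roll":0,"gripper":-1}
    - {"dp":[0,0,25],"roll":0,"gripper":-1}
    - {"dp":[0,0,25],"roll":0,"gripper":-1}

```text
clock: 7.83
eef_pos: [494.1, 50.6, 30.7]
eef_rot: [3.141, -0.0, 1.541]
wrist_force: [-7.6, -1.0, 18.8]
finger_gap: 0.5
finger_force: 9.1
```

Request:
carry_out:
  deltas:
    - {"dp":[0,0,-40],"roll":0,"gripper":-1}
    - {"dp":[-30,-10,-65],"roll":-7,"gripper":-0.2}
    - {"dp":[-70,-22,-85],"roll":-14,"gripper":-0.2}
    - {"dp":[-110,-34,-100],"roll":-21,"gripper":-0.2}
    - {"dp":[-150,-47,-110],"roll":-28,"gripper":-0.2}
    - {"dp":[-190,-59,-119],"roll":-35,"gripper":-0.2}
    - {"dp":[-230,-71,-119],"roll":-42,"gripper":-0.2}
    - {"dp":[-270,-84,-119],"roll":-46.7,"gripper":-0.2}
    - {"dp":[-310,-97,-119],"roll":-46.7,"gripper":-0.2}
    - {"dp":[-350,-109,-119],"roll":-46.7,"gripper":-0.2}
    - {"dp":[-388,-121,-119],"roll":-46.7,"gripper":-0.2}
    - {"dp":[-421,-131,-119],"roll":-46.7,"gripper":-0.2}

```text
clock: 8.83
eef_pos: [360.1, -336.1, 148.6]
eef_rot: [3.142, -0.0, 2.356]
wrist_force: [0.6, 0.8, 0.8]
finger_gap: 37.1
finger_force: 0.0
```

Request:
carry_out:
  deltas:
    - {"dp":[0,0,0],"roll":0,"gripper":-0.2}
    - {"dp":[0,0,0],"roll":0,"gripper":-0.2}
    - {"dp":[0,0,0],"roll":0,"gripper":-0.2}

```text
clock: 9.08
eef_pos: [361.2, -333.8, 148.3]
eef_rot: [3.141, -0.001, 2.355]
wrist_force: [0.5, -0.7, 0.5]
finger_gap: 38.0
finger_force: 0.0
```

```bash
cat >> h.py <<'E'
CUPS=dict(a=(156,30),b=(126,38),c=(96,46),d=(68,54),e=(40,70))
def model(n,x,y,D,h,c,z0=0):
    t=np.linspace(0,2*np.pi,90); o=np.c_[x+D/2*np.cos(t),y+D/2*np.sin(t)]
    P=np.r_[np.c_[o,0*t+z0],np.c_[o,0*t+z0+h]]
    H=cv2.convexHull(w2px(n,P,c).astype(np.float32))
    m=np.zeros((420,560),np.uint8); cv2.fillConvexPoly(m,(H*16).round().astype(np.int32),1,shift=4); return m>0
def locate(n,k,guess=None,tol=120,z0=0,exact=None):
    "fit cup k to black masks; prints candidates"
    D,h=CUPS[k]; im,c=snap(n); out=[]
    for d in models.cut_out(n,"cup_"+k):
        r=d["region"].astype(bool)
        if d["p"]<.2 or r.sum()<20: continue
        col=im[r].mean(0)
        if col.max()>90: continue
        v,u=np.nonzero(r); cen=np.array([u.mean(),v.mean()])
        xy=px2w(n,cen,z0+h/2,c)[0,:2]
        for _ in range(8):
            m=model(n,*xy,D,h,c,z0); 
            if m.sum()==0: break
            vv,uu=np.nonzero(m); q=cen+ (cen-[uu.mean(),vv.mean()])
            e=px2w(n,cen,z0+h/2,c)[0,:2]-px2w(n,[[uu.mean(),vv.mean()]],z0+h/2,c)[0,:2]; xy=xy+e
        m=model(n,*xy,D,h,c,z0); iou=(m&r).sum()/max(1,(m|r).sum())
        if guess is None or np.hypot(*(xy-guess))<tol: out.append((xy.round(1),round(float(iou),2),round(d["p"],2)))
    return sorted(out,key=lambda o:-o[1])
E
python3 - <<'E'
from h import *
s=read_state();print(s["eef_pos"],s["eef_rot"][2],s["finger_gap"],s["clock"])
print("wrist a",locate("wrist","a"))
for k in "ace": print(k,locate("top",k))
snap("wrist","w4.png")
E
```

```text
[ 361.17355073 -333.83003723  148.31029495] 2.355261305139585 38.03719012117389 9.0833
wrist a [(array([ 394.1, -312.6]), 0.81, 0.95), (array([ 621.7, -157.3]), 0.46, 0.58)]
a [(array([ 406.8, -295.9]), 0.55, 0.59), (array([ 616. , -177.9]), 0.4, 0.75), (array([ 560.5, -333.1]), 0.09, 0.59)]
c [(array([ 613.6, -177.3]), 0.94, 0.77), (array([ 407.3, -293.5]), 0.46, 0.8), (array([ 560.7, -331. ]), 0.24, 0.77)]
e [(array([ 557.5, -329.1]), 0.87, 0.44), (array([ 612.9, -175.5]), 0.26, 0.8), (array([ 407.2, -291.2]), 0.11, 0.77)]
```

View pics/w4.png

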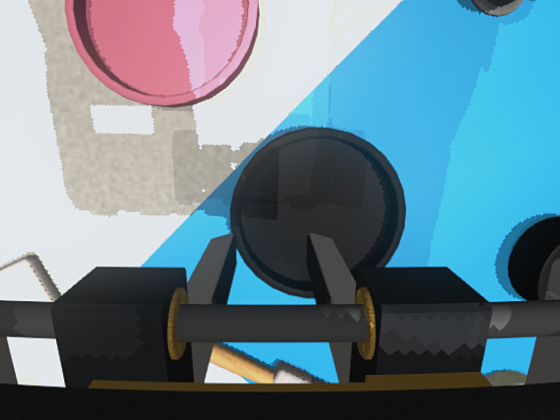

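Run:
```python
from h import *
c=cam("wrist")
E=px2w("wrist",[[231,212],[405,209],[318,127],[318,297]],30,c); print(E.round(1),E[:2].mean(0),np.linalg.norm(E[0]-E[1]),np.linalg.norm(E[2]-E[3]))
t=cam("top")
from h import model
im,_=snap("top"); 
print(px2w("top",[[376,238]],28,t))
```

```text
[[ 342.9 -366.2   30. ]
 [ 448.4 -256.8   30. ]
 [ 343.7 -263.1   30. ]
 [ 455.6 -368.2   30. ]] [ 395.62459916 -311.5165057    30.        ] 151.9904780678341 153.55676354160687
[[ 403.08030976 -311.51759105   28.        ]]
```

Request:
carry_out:
  deltas:
    - {"dp":[-12,-32,20],"roll":0,"gripper":-0.2}
    - {"dp":[-12,-32,55],"roll":0,"gripper":-0.2}
    - {"dp":[-12,-32,90],"roll":0,"gripper":-0.2}
    - {"dp":[-12,-32,113],"roll":0,"gripper":-0.2}
    - {"dp":[-12,-32,127],"roll":0,"gripper":-0.2}
    - {"dp":[-12,-32,135],"roll":0,"gripper":-0.2}
    - {"dp":[-12,-32,135],"roll":0,"gripper":-0.2}
    - {"dp":[-12,-32,135],"roll":0,"gripper":-0.2}

```text
clock: 10.25
eef_pos: [347.3, -365.7, 14.4]
eef_rot: [-3.142, 0.0, 2.356]
wrist_force: [0.1, 0.6, 1.0]
finger_gap: 37.5
finger_force: 0.0
```

Request:
carry_out:
  deltas:
    - {"dp":[0,0,0],"roll":0,"gripper":-1}
    - {"dp":[0,0,0],"roll":0,"gripper":-1}
    - {"dp":[0,0,0],"roll":0,"gripper":-1}
    - {"dp":[0,0,0],"roll":0,"gripper":-1}
    - {"dp":[0,0,0],"roll":0,"gripper":-1}
    - {"dp":[0,0,0],"roll":0,"gripper":-1}
    - {"dp":[0,0,0],"roll":0,"gripper":-1}
    - {"dp":[0,0,0],"roll":0,"gripper":-1}
  newtons: 50

```text
clock: 10.92
eef_pos: [347.3, -365.7, 14.3]
eef_rot: [-3.141, 0.001, 2.356]
wrist_force: [0.2, 1.5, 5.0]
finger_gap: 7.9
finger_force: 49.9
```

Request:
carry_out:
  deltas:
    - {"dp":[0,0,-10],"roll":0,"gripper":-1}
    - {"dp":[0,0,-25],"roll":0,"gripper":-1}
    - {"dp":[0,0,-45],"roll":0,"gripper":-1}
    - {"dp":[0,0,-70],"roll":0,"gripper":-1}
    - {"dp":[6,8,-95],"roll":0,"gripper":-1}
    - {"dp":[17,24,-111],"roll":0,"gripper":-1}
    - {"dp":[35,49,-111],"roll":0,"gripper":-1}
    - {"dp":[52,73,-111],"roll":0,"gripper":-1}
    - {"dp":[70,98,-111],"roll":0,"gripper":-1}
    - {"dp":[87,122,-111],"roll":0,"gripper":-1}
    - {"dp":[105,147,-111],"roll":0,"gripper":-1}
    - {"dp":[122,171,-111],"roll":0,"gripper":-1}

```text
clock: 11.92
eef_pos: [381.5, -156.7, 125.3]
eef_rot: [-3.141, -0.0, 2.356]
wrist_force: [0.7, -0.1, -2.5]
finger_gap: 7.4
finger_force: 49.8
```

Request:
carry_out:
  deltas:
    - {"dp":[17,24,0],"roll":0,"gripper":-1}
    - {"dp":[35,49,0],"roll":0,"gripper":-1}
    - {"dp":[52,73,0],"roll":0,"gripper":-1}
    - {"dp":[70,98,0],"roll":0,"gripper":-1}
    - {"dp":[87,122,0],"roll":0,"gripper":-1}
    - {"dp":[105,147,0],"roll":0,"gripper":-1}
    - {"dp":[122,171,0],"roll":0,"gripper":-1}
    - {"dp":[140,196,0],"roll":0,"gripper":-1}
    - {"dp":[157,220,0],"roll":0,"gripper":-1}
    - {"dp":[175,245,0],"roll":0,"gripper":-1}
    - {"dp":[192,269,0],"roll":0,"gripper":-1}
    - {"dp":[205,288,0],"roll":0,"gripper":-1}

```text
clock: 12.92
eef_pos: [440.4, 192.2, 125.2]
eef_rot: [-3.141, -0.0, 2.357]
wrist_force: [0.7, -0.9, -2.3]
finger_gap: 7.6
finger_force: 49.8
```

Request:
carry_out:
  deltas:
    - {"dp":[12,17,0],"roll":0,"gripper":-1}
    - {"dp":[20,28,0],"roll":0,"gripper":-1}
    - {"dp":[23,32,0],"roll":0,"gripper":-1}
    - {"dp":[23,32,0],"roll":0,"gripper":-1}
    - {"dp":[23,32,0],"roll":0,"gripper":-1}

```text
clock: 13.33
eef_pos: [446.9, 228.5, 124.8]
eef_rot: [-3.141, -0.0, 2.356]
wrist_force: [-0.2, -1.0, -3.3]
finger_gap: 7.5
finger_force: 49.8
```

Run:
```python
from h import *
s=read_state();print(s["eef_pos"],s["eef_rot"],s["finger_gap"],s["clock"])
a=snap("scene")[0];b=snap("top")[0]
cv2.imwrite("pics/s5.png",cv2.resize(np.hstack([a[130:420,200:560],b[100:300,80:330][:, :]][0:1]),None,fx=1.5,fy=1.5)); cv2.imwrite("pics/t5.png",cv2.resize(b[110:290,90:340],None,fx=3,fy=3))
```

```text
[446.87843348 228.47239613 124.80960687] [-3.14094439e+00 -4.58339511e-05  2.35560367e+00] 7.512097670389613 13.3333
```

View pics/s5.png

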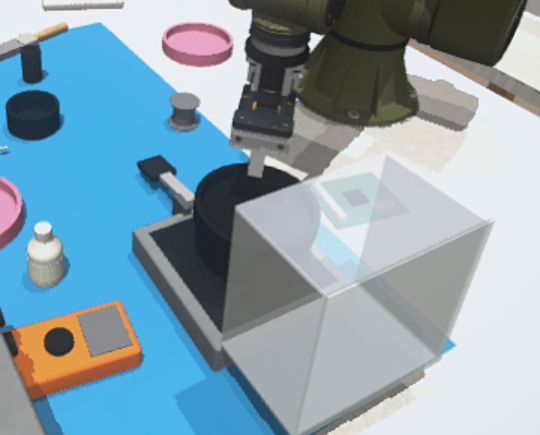

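Request:
carry_out:
  deltas:
    - {"dp":[0,0,12],"roll":0,"gripper":-1}
    - {"dp":[0,0,28],"roll":0,"gripper":-1}
    - {"dp":[0,0,42],"roll":0,"gripper":-1}
    - {"dp":[0,0,52],"roll":0,"gripper":-1}
    - {"dp":[0,0,58],"roll":0,"gripper":-1}
    - {"dp":[0,0,62],"roll":0,"gripper":-1}
    - {"dp":[0,0,64],"roll":0,"gripper":-1}
    - {"dp":[0,0,65],"roll":0,"gripper":-1}
    - {"dp":[0,0,65],"roll":0,"gripper":-1}

```text
clock: 14.18
eef_pos: [447.3, 229.2, 60.2]
eef_rot: [3.141, 0.0, 2.356]
wrist_force: [-0.3, 0.6, -2.3]
finger_gap: 7.3
finger_force: 49.8
```

Request:
carry_out:
  deltas:
    - {"dp":[0,0,1],"roll":0,"gripper":-1}
    - {"dp":[0,0,1.5],"roll":0,"gripper":-1}
    - {"dp":[0,0,1.5],"roll":0,"gripper":-1}

```text
clock: 14.43
eef_pos: [447.5, 229.3, 59.3]
eef_rot: [3.141, 0.0, 2.356]
wrist_force: [-2.2, -2.5, 6.4]
finger_gap: 7.4
finger_force: 49.8
```

Contact. Release, rise, and head for cup_c.

Request:
carry_out:
  deltas:
    - {"dp":[0,0,0],"roll":0,"gripper":-0.4}
    - {"dp":[0,0,0],"roll":0,"gripper":-0.4}
    - {"dp":[0,0,0],"roll":0,"gripper":-0.4}
    - {"dp":[0,0,0],"roll":0,"gripper":-0.4}
    - {"dp":[0,0,0],"roll":0,"gripper":-0.4}
    - {"dp":[0,0,-20],"roll":0,"gripper":-0.4}
    - {"dp":[0,0,-50],"roll":0,"gripper":-0.4}
    - {"dp":[0,0,-85],"roll":0,"gripper":-0.4}
    - {"dp":[0,0,-115],"roll":0,"gripper":-0.4}
    - {"dp":[0,0,-115],"roll":0,"gripper":-0.4}
    - {"dp":[0,0,-115],"roll":0,"gripper":-0.4}

```text
clock: 15.35
eef_pos: [447.6, 229.4, 174.5]
eef_rot: [3.139, 0.001, 2.356]
wrist_force: [-0.0, 0.3, -1.7]
finger_gap: 28.1
finger_force: 0.0
```

Run:
```python
from h import *
s=read_state();print(s["eef_pos"],s["eef_rot"],s["finger_gap"],s["clock"])
snap("wrist","w6.png"); print("a",locate("wrist","a",z0=45))
im,_=snap("top","t6.png"); print("a",locate("top","a",z0=45))
for k in "ce": print(k,locate("top",k))
```

```text
[447.61950523 229.44754368 174.54746581] [3.13883984e+00 1.08180306e-03 2.35573479e+00] 28.066768707511766 15.35
a [(array([488.3, 291. ]), 0.87, 0.94)]
a [(array([527.9, 253.4]), 0.27, 0.95), (array([ 555.5, -324. ]), 0.08, 0.76)]
c [(array([ 614.4, -176. ]), 0.91, 0.68), (array([533.4, 262.3]), 0.39, 0.89), (array([ 560.2, -332.6]), 0.19, 0.61)]
e [(array([ 558.1, -329.4]), 0.79, 0.55), (array([ 612.2, -176. ]), 0.26, 0.78), (array([530.1, 258. ]), 0.21, 0.67)]
```

View pics/w6.png

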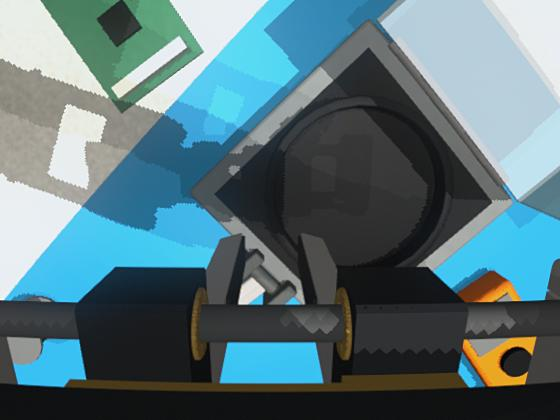

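Run:
```python
from h import *
c=cam("wrist")
E=px2w("wrist",[[272,187],[448,187],[360,97],[360,187]],75,c); print(E.round(1),E[:2].mean(0),np.linalg.norm(E[0]-E[1]),np.linalg.norm(E[2]-E[3]))
S=px2w("wrist",[[215,192],[368,48],[490,197]],45,c);print(S.round(1),(S[0]+S[2])/2)
S=px2w("wrist",[[190,190],[372,18],[512,198]],45,c);print(S.round(1),(S[0]+S[2])/2)
```

```text
[[435.2 240.3  75. ]
 [535.6 341.   75. ]
 [433.3 336.4  75. ]
 [484.8 290.   75. ]] [485.39346102 290.68302708  75.        ] 142.1466217990605 69.28626250295798
[[406.6 197.8  45. ]
 [412.7 374.2  45. ]
 [585.5 370.7  45. ]] [496.0579626 284.2342059  45.       ]
[[389.6 183.4  45. ]
 [397.8 392.4  45. ]
 [601.4 385.3  45. ]] [495.51628439 284.36245826  45.        ]
```

```bash
cat >> h.py <<'E'
def ringfit(n,fn,x0,y0,D,ztop,rng=25,zfloor=None):
    "centre maximising mean |radial gradient| along rim circles"
    im,c=snap(n,fn); g=cv2.GaussianBlur(cv2.cvtColor(im,cv2.COLOR_BGR2GRAY),(0,0),1.2).astype(np.float32); g=np.log(g+8)
    gx=cv2.Sobel(g,5,1,0)/8; gy=cv2.Sobel(g,5,0,1)/8
    t=np.linspace(0,2*np.pi,240,endpoint=False); d=np.c_[np.cos(t),np.sin(t)]; best=[]
    for x in np.arange(x0-rng,x0+rng+1,2.):
        for y in np.arange(y0-rng,y0+rng+1,2.):
            sc=0
            for r in(D/2,D/2-8):
                a=w2px(n,np.c_[x+r*d[:,0],y+r*d[:,1],0*t+ztop],c); b=w2px(n,np.c_[x+(r+1)*d[:,0],y+(r+1)*d[:,1],0*t+ztop],c)
                nn=b-a; nn/=np.linalg.norm(nn,axis=1,keepdims=True)
                ok=(a[:,0]>2)&(a[:,0]<557)&(a[:,1]>2)&(a[:,1]<255)
                m=a.astype(np.float32)
                v=cv2.remap(gx,m[:,:1],m[:,1:],1)[:,0]*nn[:,0]+cv2.remap(gy,m[:,:1],m[:,1:],1)[:,0]*nn[:,1]
                sc+=np.minimum(np.abs(v[ok]),.15).mean()
            best.append((sc,x,y))
    best.sort(reverse=True); return best[:4]
E
python3 - <<'E'
from h import *
print(ringfit("wrist","w6.png",490,286,156,75))
E
```

```text
[(np.float64(0.11951286188186495), np.float64(491.0), np.float64(287.0)), (np.float64(0.11798738009633176), np.float64(485.0), np.float64(279.0)), (np.float64(0.11702485209112756), np.float64(493.0), np.float64(285.0)), (np.float64(0.10795650636587859), np.float64(487.0), np.float64(279.0))]
```

Request:
carry_out:
  deltas:
    - {"dp":[-34,-18,0],"roll":0,"gripper":-0.3}
    - {"dp":[-68,-36,0],"roll":0,"gripper":-0.3}
    - {"dp":[-102,-54,5],"roll":0,"gripper":-0.3}
    - {"dp":[-136,-72,10],"roll":0,"gripper":-0.3}
    - {"dp":[-170,-90,15],"roll":0,"gripper":-0.3}
    - {"dp":[-204,-108,20],"roll":0,"gripper":-0.3}
    - {"dp":[-238,-125,25],"roll":0,"gripper":-0.3}
    - {"dp":[-272,-143,25],"roll":0,"gripper":-0.3}
    - {"dp":[-306,-161,25],"roll":0,"gripper":-0.3}
    - {"dp":[-340,-179,25],"roll":0,"gripper":-0.3}
    - {"dp":[-374,-197,25],"roll":0,"gripper":-0.3}
    - {"dp":[-405,-213,25],"roll":0,"gripper":-0.3}

```text
clock: 16.9
eef_pos: [582.8, -210.2, 148.2]
eef_rot: [-3.142, -0.0, 2.355]
wrist_force: [0.5, 0.5, 1.0]
finger_gap: 32.9
finger_force: 0.0
```

Request:
carry_out:
  deltas:
    - {"dp":[0,0,0],"roll":0,"gripper":-0.3}
    - {"dp":[0,0,0],"roll":0,"gripper":-0.3}

```text
clock: 17.07
eef_pos: [582.5, -209.3, 147.6]
eef_rot: [-3.141, -0.001, 2.353]
wrist_force: [-0.3, 0.1, -0.0]
finger_gap: 33.0
finger_force: 0.0
```

Run:
```python
from h import *
s=read_state();print(s["eef_pos"],s["eef_rot"],s["finger_gap"],s["clock"])
print(ringfit("wrist","w7.png",612,-176,96,46)); print(locate("wrist","c"))
```

```text
[ 582.45751765 -209.27925708  147.55885773] [-3.14129945e+00 -8.34684662e-04  2.35334503e+00] 33.02901079825265 17.0667
[(np.float64(0.17771830749960837), np.float64(615.0), np.float64(-179.0)), (np.float64(0.17598395407585143), np.float64(613.0), np.float64(-179.0)), (np.float64(0.17143963560017414), np.float64(613.0), np.float64(-177.0)), (np.float64(0.15501785306572557), np.float64(611.0), np.float64(-179.0))]
[(array([ 612.1, -175.9]), 0.87, 0.97), (array([ 551.8, -312.6]), 0.07, 0.84)]
```

Request:
carry_out:
  deltas:
    - {"dp":[0,0,25],"roll":0,"gripper":-0.3}
    - {"dp":[0,0,60],"roll":0,"gripper":-0.3}
    - {"dp":[0,0,90],"roll":0,"gripper":-0.3}
    - {"dp":[0,0,108],"roll":0,"gripper":-0.3}
    - {"dp":[0,0,118],"roll":0,"gripper":-0.3}
    - {"dp":[0,0,123],"roll":0,"gripper":-0.3}
    - {"dp":[0,0,123],"roll":0,"gripper":-0.3}

```text
clock: 17.8
eef_pos: [582.7, -207.3, 25.3]
eef_rot: [-3.142, -0.0, 2.356]
wrist_force: [0.2, 0.3, 0.8]
finger_gap: 33.0
finger_force: 0.0
```

Request:
carry_out:
  deltas:
    - {"dp":[0,0,0],"roll":0,"gripper":-1}
    - {"dp":[0,0,0],"roll":0,"gripper":-1}
    - {"dp":[0,0,0],"roll":0,"gripper":-1}
    - {"dp":[0,0,0],"roll":0,"gripper":-1}
    - {"dp":[0,0,0],"roll":0,"gripper":-1}
    - {"dp":[0,0,0],"roll":0,"gripper":-1}
    - {"dp":[0,0,0],"roll":0,"gripper":-1}
  newtons: 50

```text
clock: 18.38
eef_pos: [583.1, -208.0, 26.2]
eef_rot: [3.141, 0.001, 2.356]
wrist_force: [-1.7, 0.4, 6.5]
finger_gap: 7.6
finger_force: 50.0
```

Request:
carry_out:
  deltas:
    - {"dp":[0,0,-12],"roll":0,"gripper":-1}
    - {"dp":[0,0,-35],"roll":0,"gripper":-1}
    - {"dp":[0,0,-65],"roll":0,"gripper":-1}
    - {"dp":[10,6,-95],"roll":0,"gripper":-1}
    - {"dp":[30,18,-115],"roll":0,"gripper":-1}
    - {"dp":[60,35,-124],"roll":0,"gripper":-1}
    - {"dp":[90,53,-124],"roll":0,"gripper":-1}
    - {"dp":[120,70,-124],"roll":0,"gripper":-1}
    - {"dp":[150,88,-124],"roll":0,"gripper":-1}
    - {"dp":[180,105,-124],"roll":0,"gripper":-1}
    - {"dp":[210,123,-124],"roll":0,"gripper":-1}
    - {"dp":[240,141,-124],"roll":0,"gripper":-1}

```text
clock: 19.38
eef_pos: [511.9, 63.0, 150.1]
eef_rot: [3.141, 0.0, 2.355]
wrist_force: [0.9, 0.9, -1.7]
finger_gap: 7.7
finger_force: 49.9
```

Request:
carry_out:
  deltas:
    - {"dp":[30,18,0],"roll":0,"gripper":-1}
    - {"dp":[60,35,0],"roll":0,"gripper":-1}
    - {"dp":[90,53,0],"roll":0,"gripper":-1}
    - {"dp":[120,70,0],"roll":0,"gripper":-1}
    - {"dp":[145,85,0],"roll":0,"gripper":-1}
    - {"dp":[162,95,0],"roll":0,"gripper":-1}
    - {"dp":[170,99.5,0],"roll":0,"gripper":-1}
    - {"dp":[170,99.5,0],"roll":0,"gripper":-1}
    - {"dp":[170,99.5,0],"roll":0,"gripper":-1}

```text
clock: 20.13
eef_pos: [463.1, 251.6, 149.5]
eef_rot: [-3.141, 0.0, 2.356]
wrist_force: [0.3, -0.9, -1.8]
finger_gap: 7.6
finger_force: 49.9
```

Run:
```python
from h import *
s=read_state();print(s["eef_pos"],s["eef_rot"],s["finger_gap"],s["clock"])
b=s["eef_pos"][2]-26
print("c held",ringfit("wrist","w8.png",494,283,96,b+46,rng=16)); print("a",ringfit("wrist","w8.png",491,286,156,75,rng=16))
```

```text
[463.10377621 251.61373041 149.51093886] [-3.14134920e+00  1.72589676e-04  2.35606076e+00] 7.598430966553809 20.1333
c held [(np.float64(0.1533779296889231), np.float64(492.0), np.float64(281.0)), (np.float64(0.1480281830070964), np.float64(492.0), np.float64(283.0)), (np.float64(0.11822314133963337), np.float64(490.0), np.float64(283.0)), (np.float64(0.1136060188477604), np.float64(486.0), np.float64(287.0))]
a [(np.float64(0.09891281394718647), np.float64(491.0), np.float64(286.0)), (np.float64(0.09208725213646046), np.float64(493.0), np.float64(286.0)), (np.float64(0.08986928351886456), np.float64(489.0), np.float64(286.0)), (np.float64(0.08737936531122234), np.float64(487.0), np.float64(280.0))]
```

View pics/w8.png

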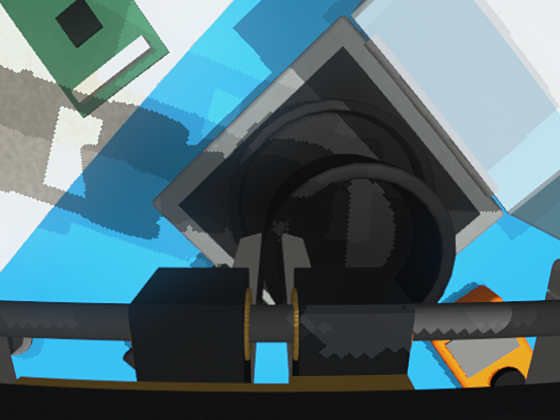

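Cup_c is held at about (360,240) in the wrist picture and is centred over cup_a to about 4 mm. Lowering.

Request:
carry_out:
  deltas:
    - {"dp":[0,2,15],"roll":0,"gripper":-1}
    - {"dp":[1,2,32],"roll":0,"gripper":-1}
    - {"dp":[1,2,46],"roll":0,"gripper":-1}
    - {"dp":[1,2,56],"roll":0,"gripper":-1}
    - {"dp":[1,2,62],"roll":0,"gripper":-1}
    - {"dp":[1,2,66],"roll":0,"gripper":-1}
    - {"dp":[1,2,68],"roll":0,"gripper":-1}
    - {"dp":[1,2,69],"roll":0,"gripper":-1}
    - {"dp":[1,2,70],"roll":0,"gripper":-1}
    - {"dp":[1,2,70],"roll":0,"gripper":-1}

```text
clock: 21.07
eef_pos: [464.2, 254.2, 81.2]
eef_rot: [3.14, 0.001, 2.356]
wrist_force: [-6.3, -4.9, 12.3]
finger_gap: 7.7
finger_force: 49.9
```

Request:
carry_out:
  deltas:
    - {"dp":[0,0,-1],"roll":0,"gripper":-0.5}
    - {"dp":[0,0,-1],"roll":0,"gripper":-0.5}
    - {"dp":[0,0,-1],"roll":0,"gripper":-0.5}
    - {"dp":[0,0,-1],"roll":0,"gripper":-0.5}
    - {"dp":[0,0,-1],"roll":0,"gripper":-0.5}
    - {"dp":[0,0,-20],"roll":0,"gripper":-0.5}
    - {"dp":[0,0,-50],"roll":0,"gripper":-0.5}
    - {"dp":[0,0,-85],"roll":0,"gripper":-0.5}
    - {"dp":[0,0,-100],"roll":0,"gripper":-0.5}
    - {"dp":[0,0,-100],"roll":0,"gripper":-0.5}

```text
clock: 21.9
eef_pos: [465.0, 254.9, 183.1]
eef_rot: [3.136, 0.002, 2.356]
wrist_force: [0.4, -0.7, 0.5]
finger_gap: 23.3
finger_force: 0.0
```

Run:
```python
from h import *
s=read_state();print(s["eef_pos"],s["eef_rot"],s["finger_gap"],s["clock"])
print("c",ringfit("wrist","w9.png",492,284,96,101,rng=20)); print("a",ringfit("wrist","w9.png",491,286,156,75,rng=16))
print("e",locate("top","e"),"others",locate("top","b")); snap("top","t9.png")
```

```text
[465.03478519 254.93357075 183.13163449] [3.13580427e+00 2.12015528e-03 2.35579438e+00] 23.311108660200606 21.9
c [(np.float64(0.17227935626863722), np.float64(494.0), np.float64(284.0)), (np.float64(0.16021868588760124), np.float64(492.0), np.float64(284.0)), (np.float64(0.15416198986344273), np.float64(492.0), np.float64(286.0)), (np.float64(0.1523815315619433), np.float64(494.0), np.float64(286.0))]
a [(np.float64(0.12265722325662964), np.float64(491.0), np.float64(286.0)), (np.float64(0.11147307152118005), np.float64(491.0), np.float64(288.0)), (np.float64(0.11075822354318429), np.float64(489.0), np.float64(288.0)), (np.float64(0.10542180241542004), np.float64(493.0), np.float64(286.0))]
e [(array([ 558., -330.]), 0.89, 0.56), (array([510.7, 261. ]), 0.49, 0.66), (array([520.3, 245.4]), 0.24, 0.65)] others [(array([521. , 251.8]), 0.3, 0.89), (array([ 559.4, -332.7]), 0.13, 0.71), (array([509.5, 261.8]), 0.11, 0.64)]
```

View pics/w9.png

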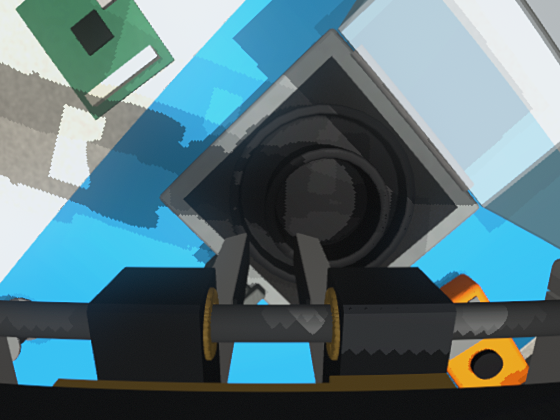

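Cup_c sits inside cup_a, both centred around (325,195). Next is cup_e.

Request:
carry_out:
  deltas:
    - {"dp":[-30,-22,0],"roll":0,"gripper":0.8}
    - {"dp":[-60,-44,0],"roll":0,"gripper":0.8}
    - {"dp":[-90,-66,0],"roll":0,"gripper":0.8}
    - {"dp":[-120,-87,0],"roll":0,"gripper":0.8}
    - {"dp":[-150,-109,0],"roll":0,"gripper":0.8}
    - {"dp":[-180,-131,0],"roll":0,"gripper":0.8}
    - {"dp":[-210,-153,0],"roll":0,"gripper":0.8}
    - {"dp":[-240,-174,0],"roll":0,"gripper":0.8}
    - {"dp":[-270,-196,0],"roll":0,"gripper":0.8}
    - {"dp":[-300,-218,0],"roll":0,"gripper":0.8}
    - {"dp":[-330,-240,0],"roll":0,"gripper":0.8}
    - {"dp":[-360,-262,0],"roll":0,"gripper":0.8}

```text
clock: 23.25
eef_pos: [532.6, -187.5, 178.7]
eef_rot: [-3.141, -0.001, 2.356]
wrist_force: [1.2, 1.4, 0.6]
finger_gap: 84.8
finger_force: 0.0
```

Request:
carry_out:
  deltas:
    - {"dp":[-30,-22,0],"roll":0,"gripper":0.8}
    - {"dp":[-60,-44,0],"roll":0,"gripper":0.8}
    - {"dp":[-80,-58,0],"roll":0,"gripper":0.8}
    - {"dp":[-89,-65,0],"roll":0,"gripper":0.8}
    - {"dp":[-89,-65,0],"roll":0,"gripper":0.8}
    - {"dp":[-89,-65,0],"roll":0,"gripper":0.8}

```text
clock: 23.75
eef_pos: [549.5, -293.8, 178.6]
eef_rot: [-3.141, -0.001, 2.355]
wrist_force: [-0.3, 0.9, -0.6]
finger_gap: 84.5
finger_force: 0.0
```

Run:
```python
from h import *
s=read_state();print(s["eef_pos"],s["eef_rot"],s["finger_gap"],s["clock"])
print("e",locate("wrist","e"))
snap("wrist","w10.png")
```

```text
[ 549.52877523 -293.75350073  178.62920932] [-3.14148112e+00 -1.28406856e-03  2.35547473e+00] 84.47449896722436 23.75
e [(array([ 558.1, -328.8]), 0.92, 0.69)]
```

View pics/w10.png

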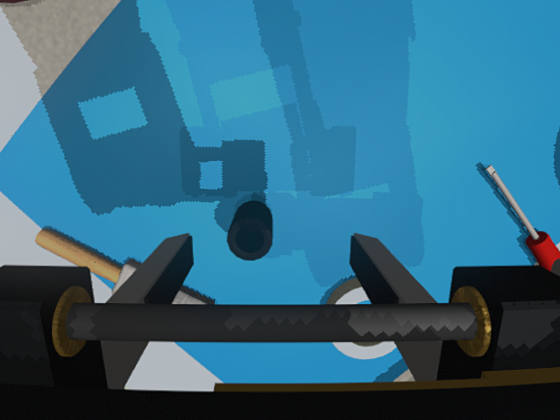

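Request:
carry_out:
  deltas:
    - {"dp":[-25,-15,5],"roll":0,"gripper":0.8}
    - {"dp":[-31,-19,30],"roll":0,"gripper":0.8}
    - {"dp":[-31,-19,65],"roll":0,"gripper":0.8}
    - {"dp":[-31,-19,95],"roll":0,"gripper":0.8}
    - {"dp":[-31,-19,117],"roll":0,"gripper":0.8}
    - {"dp":[-31,-19,130],"roll":0,"gripper":0.8}
    - {"dp":[-31,-19,135],"roll":0,"gripper":0.8}
    - {"dp":[-31,-19,135],"roll":0,"gripper":0.8}
    - {"dp":[-31,-19,135],"roll":0,"gripper":0.8}

```text
clock: 24.65
eef_pos: [558.9, -329.8, 45.8]
eef_rot: [3.141, 0.002, 2.356]
wrist_force: [-0.0, -0.0, 0.1]
finger_gap: 84.6
finger_force: 0.0
```

Request:
carry_out:
  deltas:
    - {"dp":[0,0,0],"roll":0,"gripper":-0.4}
    - {"dp":[0,0,0],"roll":0,"gripper":-0.4}
    - {"dp":[0,0,0],"roll":0,"gripper":-0.4}
    - {"dp":[0,0,0],"roll":0,"gripper":-0.4}
    - {"dp":[0,0,0],"roll":0,"gripper":-0.4}
    - {"dp":[0,0,0],"roll":0,"gripper":-0.4}
    - {"dp":[0,0,0],"roll":0,"gripper":-0.4}
    - {"dp":[0,0,0],"roll":0,"gripper":-0.4}
    - {"dp":[0,0,0],"roll":0,"gripper":-0.4}
    - {"dp":[0,0,0],"roll":0,"gripper":-0.4}
  newtons: 25

```text
clock: 25.48
eef_pos: [558.2, -329.8, 44.3]
eef_rot: [-3.142, -0.0, 2.356]
wrist_force: [0.0, 0.6, -0.3]
finger_gap: 40.0
finger_force: 24.9
```

Request:
carry_out:
  deltas:
    - {"dp":[0,0,-15],"roll":0,"gripper":-0.4}
    - {"dp":[0,0,-45],"roll":0,"gripper":-0.4}
    - {"dp":[0,0,-80],"roll":0,"gripper":-0.4}
    - {"dp":[10,8,-110],"roll":0,"gripper":-0.4}
    - {"dp":[30,24,-128],"roll":0,"gripper":-0.4}
    - {"dp":[60,49,-131],"roll":0,"gripper":-0.4}
    - {"dp":[90,73,-131],"roll":0,"gripper":-0.4}
    - {"dp":[120,98,-131],"roll":0,"gripper":-0.4}
    - {"dp":[150,122,-131],"roll":0,"gripper":-0.4}
    - {"dp":[180,147,-131],"roll":0,"gripper":-0.4}
    - {"dp":[210,171,-131],"roll":0,"gripper":-0.4}
    - {"dp":[240,195,-131],"roll":0,"gripper":-0.4}

```text
clock: 26.48
eef_pos: [525.9, -20.5, 175.4]
eef_rot: [3.141, 0.0, 2.356]
wrist_force: [1.4, -0.5, -0.7]
finger_gap: 40.1
finger_force: 24.9
```

Request:
carry_out:
  deltas:
    - {"dp":[30,24,0],"roll":0,"gripper":-0.4}
    - {"dp":[60,49,0],"roll":0,"gripper":-0.4}
    - {"dp":[90,73,0],"roll":0,"gripper":-0.4}
    - {"dp":[120,98,0],"roll":0,"gripper":-0.4}
    - {"dp":[150,122,0],"roll":0,"gripper":-0.4}
    - {"dp":[180,147,0],"roll":0,"gripper":-0.4}
    - {"dp":[207,169,0],"roll":0,"gripper":-0.4}
    - {"dp":[226,184,0],"roll":0,"gripper":-0.4}
    - {"dp":[237,194,0],"roll":0,"gripper":-0.4}
    - {"dp":[237,194,0],"roll":0,"gripper":-0.4}
    - {"dp":[237,194,0],"roll":0,"gripper":-0.4}

```text
clock: 27.4
eef_pos: [496.3, 282.3, 175.1]
eef_rot: [-3.141, 0.0, 2.356]
wrist_force: [0.4, -0.5, -0.5]
finger_gap: 40.0
finger_force: 24.9
```

Positioned; lowering 64 mm, then to contact.

Request:
carry_out:
  deltas:
    - {"dp":[0,0,12],"roll":0,"gripper":-0.4}
    - {"dp":[0,0,26],"roll":0,"gripper":-0.4}
    - {"dp":[0,0,40],"roll":0,"gripper":-0.4}
    - {"dp":[0,0,51],"roll":0,"gripper":-0.4}
    - {"dp":[0,0,58],"roll":0,"gripper":-0.4}
    - {"dp":[0,0,62],"roll":0,"gripper":-0.4}
    - {"dp":[0,0,64],"roll":0,"gripper":-0.4}
    - {"dp":[0,0,65],"roll":0,"gripper":-0.4}
    - {"dp":[0,0,66],"roll":0,"gripper":-0.4}
    - {"dp":[0,0,66],"roll":0,"gripper":-0.4}

```text
clock: 28.23
eef_pos: [496.4, 282.6, 109.6]
eef_rot: [3.141, 0.0, 2.356]
wrist_force: [-0.0, 0.0, -0.9]
finger_gap: 40.0
finger_force: 24.9
```

Request:
carry_out:
  deltas:
    - {"dp":[0,0,0.8],"roll":0,"gripper":-0.4}
    - {"dp":[0,0,1.5],"roll":0,"gripper":-0.4}
    - {"dp":[0,0,1.5],"roll":0,"gripper":-0.4}

```text
clock: 28.48
eef_pos: [496.8, 282.8, 109.1]
eef_rot: [3.14, 0.001, 2.356]
wrist_force: [-0.9, -0.2, 7.6]
finger_gap: 40.1
finger_force: 25.0
```

Request:
carry_out:
  deltas:
    - {"dp":[0,0,-1],"roll":0,"gripper":0.4}
    - {"dp":[0,0,-1],"roll":0,"gripper":0.4}
    - {"dp":[0,0,-1],"roll":0,"gripper":0.4}
    - {"dp":[0,0,-1],"roll":0,"gripper":0.4}
    - {"dp":[0,0,-1],"roll":0,"gripper":0.4}
    - {"dp":[0,0,-20],"roll":0,"gripper":0.4}
    - {"dp":[0,0,-50],"roll":0,"gripper":0.4}
    - {"dp":[-15,-15,-75],"roll":0,"gripper":0.4}
    - {"dp":[-25,-40,-90],"roll":0,"gripper":0.4}
    - {"dp":[-25,-60,-90],"roll":0,"gripper":0.4}
    - {"dp":[-25,-60,-90],"roll":0,"gripper":0.4}

```text
clock: 29.4
eef_pos: [470.5, 220.7, 198.9]
eef_rot: [3.141, 0.001, 2.354]
wrist_force: [-0.2, -0.3, -0.3]
finger_gap: 66.0
finger_force: 0.0
```

Run:
```python
from h import *
s=read_state();print(s["eef_pos"],s["eef_rot"],s["finger_gap"],s["clock"])
w=snap("wrist")[0]; sc=snap("scene")[0]
cv2.imwrite("pics/m11.png",np.hstack([cv2.resize(w[0:300,130:530],(400,300)),cv2.resize(sc[150:420,200:560],(400,300))]))
for k in "bd": print(k,locate("top",k),locate("scene",k))
```

```text
[470.47596219 220.70777564 198.9176729 ] [3.14050026e+00 7.21109492e-04 2.35443366e+00] 65.96358935523064 29.4
b [(array([484.3, 270.7]), 0.09, 0.73)] [(array([515.2, 232.7]), 0.27, 0.83), (array([477.5, 218.6]), 0.16, 0.59)]
d [(array([485.4, 272.4]), 0.0, 0.56)] [(array([521.4, 240.8]), 0.46, 0.61), (array([485.3, 226.4]), 0.36, 0.68)]
```

View pics/m11.png

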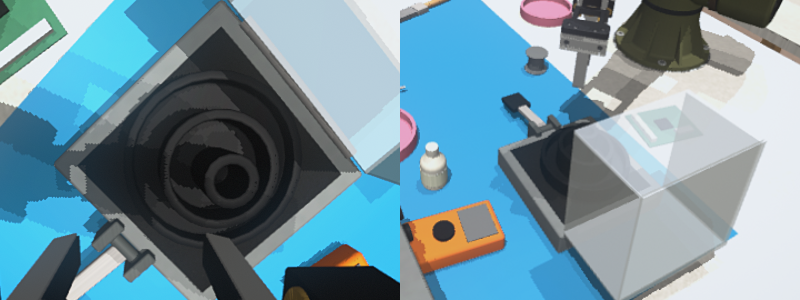

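All three cups are nested upright, around (230,180) in the wrist view. Now back to the pedal to close the cover.

Request:
carry_out:
  deltas:
    - {"dp":[-25,-19,0],"roll":7,"gripper":0.8}
    - {"dp":[-55,-42,0],"roll":14,"gripper":0.8}
    - {"dp":[-85,-65,10],"roll":21,"gripper":0.8}
    - {"dp":[-115,-87,30],"roll":28,"gripper":0.8}
    - {"dp":[-138,-104,55],"roll":35,"gripper":0.8}
    - {"dp":[-138,-104,75],"roll":42,"gripper":0.8}
    - {"dp":[-138,-104,90],"roll":46.6,"gripper":0.8}
    - {"dp":[-138,-104,100],"roll":46.6,"gripper":0.8}
    - {"dp":[-138,-104,100],"roll":46.6,"gripper":0.8}

```text
clock: 30.65
eef_pos: [494.6, 51.4, 96.1]
eef_rot: [-3.139, 0.0, 1.545]
wrist_force: [0.3, 0.1, -0.4]
finger_gap: 85.0
finger_force: 0.0
```

Run:
```python
from h import *
s=read_state();print(s["eef_pos"],s["eef_rot"],s["finger_gap"],s["clock"])
im,c=snap("wrist","w12.png")
P=[[493-22.5+.8,51.7-27.2,27],[493+22.5+.8,51.7-27.2,27],[493+22.5-.8,51.7+27.2,35],[493-22.5-.8,51.7+27.2,35]]
print(w2px("wrist",P,c).round(1))
for d in models.cut_out("wrist","pedal_pad")[:2]: print(d["p"],d["box"])
```

```text
[494.648884    51.38578718  96.06659353] [-3.13856508e+00  1.62508598e-04  1.54526541e+00] 84.96694944973514 30.65
[[241.5 250.9]
 [302.  249.5]
 [300.3 178.5]
 [234.6 180.2]]
0.8 [239.8, 25.9, 303.9, 246.0]
```

Request:
carry_out:
  deltas:
    - {"dp":[-1,-1,25],"roll":0,"gripper":0.8}
    - {"dp":[-1,-1,50],"roll":0,"gripper":0.8}
    - {"dp":[-1,-1,68],"roll":0,"gripper":0.8}
    - {"dp":[-1,-1,80],"roll":0,"gripper":0.8}
    - {"dp":[-1,-1,87],"roll":0,"gripper":0.8}
    - {"dp":[-1,-1,88],"roll":0,"gripper":0.8}
    - {"dp":[-1,-1,88],"roll":0,"gripper":0.8}

```text
clock: 31.33
eef_pos: [494.9, 50.5, 10.6]
eef_rot: [3.141, -0.0, 1.544]
wrist_force: [0.2, -0.7, -0.9]
finger_gap: 84.7
finger_force: 0.0
```

Request:
carry_out:
  deltas:
    - {"dp":[0,0,0],"roll":0,"gripper":-0.4}
    - {"dp":[0,0,0],"roll":0,"gripper":-0.4}
    - {"dp":[0,0,0],"roll":0,"gripper":-0.4}
    - {"dp":[0,0,0],"roll":0,"gripper":-0.4}
    - {"dp":[0,0,0],"roll":0,"gripper":-0.4}
    - {"dp":[0,0,0],"roll":0,"gripper":-0.4}
    - {"dp":[0,0,0],"roll":0,"gripper":-0.4}
    - {"dp":[0,0,0],"roll":0,"gripper":-0.4}
    - {"dp":[0,0,0],"roll":0,"gripper":-0.4}
    - {"dp":[0,0,0],"roll":0,"gripper":-0.4}
  newtons: 50

```text
clock: 32.17
eef_pos: [493.7, 50.3, 9.8]
eef_rot: [-3.14, 0.0, 1.542]
wrist_force: [-5.0, 0.1, 6.2]
finger_gap: 44.6
finger_force: 50.0
```

Request:
carry_out:
  deltas:
    - {"dp":[0,0,-1],"roll":0,"gripper":-0.4}
    - {"dp":[0,0,-2],"roll":0,"gripper":-0.4}
    - {"dp":[0,0,-3],"roll":0,"gripper":-0.4}
    - {"dp":[0,0,-4],"roll":0,"gripper":-0.4}
    - {"dp":[0,0,-5.2],"roll":0,"gripper":-0.4}
    - {"dp":[-0.5,0,-6.4],"roll":0,"gripper":-0.4}
    - {"dp":[-0.5,0,-7.6],"roll":0,"gripper":-0.4}
    - {"dp":[-0.5,0,-8.8],"roll":0,"gripper":-0.4}
    - {"dp":[-0.5,0,-10],"roll":0,"gripper":-0.4}
    - {"dp":[-1,0,-11.2],"roll":0,"gripper":-0.4}
    - {"dp":[-1,0,-12.4],"roll":0,"gripper":-0.4}
    - {"dp":[-1,0,-13.6],"roll":0,"gripper":-0.4}

```text
clock: 33.17
eef_pos: [493.7, 49.7, 23.3]
eef_rot: [-3.14, -0.0, 1.542]
wrist_force: [-6.1, 0.7, -14.4]
finger_gap: 44.4
finger_force: 50.0
```

Request:
carry_out:
  deltas:
    - {"dp":[0,0,-1.2],"roll":0,"gripper":-0.4}
    - {"dp":[0,0,-2.4],"roll":0,"gripper":-0.4}
    - {"dp":[0,0,-3.6],"roll":0,"gripper":-0.4}
    - {"dp":[0,0,-4.8],"roll":0,"gripper":-0.4}
    - {"dp":[0,0,-6],"roll":0,"gripper":-0.4}
    - {"dp":[0,0,-7.2],"roll":0,"gripper":-0.4}
    - {"dp":[0,0,-8.4],"roll":0,"gripper":-0.4}
    - {"dp":[0,0,-9.6],"roll":0,"gripper":-0.4}
    - {"dp":[0,0,-10.8],"roll":0,"gripper":-0.4}
    - {"dp":[0.5,0,-12],"roll":0,"gripper":-0.4}
    - {"dp":[0.5,0,-13.2],"roll":0,"gripper":-0.4}
    - {"dp":[1,0,-14.4],"roll":0,"gripper":-0.4}

```text
clock: 34.17
eef_pos: [493.7, 50.4, 37.9]
eef_rot: [-3.14, 0.0, 1.543]
wrist_force: [-6.1, -4.3, -12.3]
finger_gap: 44.6
finger_force: 50.0
```

Request:
carry_out:
  deltas:
    - {"dp":[0,0,-1.2],"roll":0,"gripper":-0.4}
    - {"dp":[0,0,-2.4],"roll":0,"gripper":-0.4}
    - {"dp":[0.5,0,-3.6],"roll":0,"gripper":-0.4}
    - {"dp":[0.5,0,-4.8],"roll":0,"gripper":-0.4}
    - {"dp":[1,0,-6],"roll":0,"gripper":-0.4}
    - {"dp":[1,0,-7],"roll":0,"gripper":-0.4}
    - {"dp":[1.5,0,-8],"roll":0,"gripper":-0.4}
    - {"dp":[1.5,0,-9],"roll":0,"gripper":-0.4}
    - {"dp":[2,0,-10],"roll":0,"gripper":-0.4}
    - {"dp":[2,0,-11],"roll":0,"gripper":-0.4}
    - {"dp":[2,0,-12],"roll":0,"gripper":-0.4}
    - {"dp":[2.5,0,-13],"roll":0,"gripper":-0.4}

```text
clock: 35.17
eef_pos: [493.9, 52.9, 51.0]
eef_rot: [-3.14, 0.0, 1.543]
wrist_force: [-7.0, -2.6, -9.7]
finger_gap: 44.3
finger_force: 50.0
```

Request:
carry_out:
  deltas:
    - {"dp":[0,0,-1],"roll":0,"gripper":-0.4}
    - {"dp":[0,0,-2],"roll":0,"gripper":-0.4}
    - {"dp":[0.5,0,-3],"roll":0,"gripper":-0.4}
    - {"dp":[0.5,0,-4],"roll":0,"gripper":-0.4}
    - {"dp":[0.5,0,-5],"roll":0,"gripper":-0.4}
    - {"dp":[0.5,0,-5],"roll":0,"gripper":-0.4}

```text
clock: 35.67
eef_pos: [493.9, 54.0, 56.3]
eef_rot: [-3.14, -0.001, 1.542]
wrist_force: [-8.6, 3.8, -6.8]
finger_gap: 44.9
finger_force: 50.0
```

Request:
carry_out:
  deltas:
    - {"dp":[0,0,-0.7],"roll":0,"gripper":-0.4}
    - {"dp":[0,0,-1.4],"roll":0,"gripper":-0.4}
    - {"dp":[0,0,-2],"roll":0,"gripper":-0.4}
    - {"dp":[0,0,-2],"roll":0,"gripper":-0.4}

```text
clock: 36.0
eef_pos: [493.9, 54.3, 58.2]
eef_rot: [-3.14, -0.001, 1.543]
wrist_force: [-6.7, 6.1, -7.6]
finger_gap: 44.5
finger_force: 50.0
```

Request:
carry_out:
  deltas:
    - {"dp":[0,0,-1],"roll":0,"gripper":-0.4}
    - {"dp":[0,0,-2],"roll":0,"gripper":-0.4}
    - {"dp":[0,0,-2],"roll":0,"gripper":-0.4}

```text
clock: 36.25
eef_pos: [493.9, 54.6, 60.2]
eef_rot: [-3.14, -0.002, 1.543]
wrist_force: [-8.7, 9.0, -8.1]
finger_gap: 44.3
finger_force: 50.0
```

Run:
```python
from h import *
s=read_state();print(s["eef_pos"],s["wrist_force"])
a=snap("scene")[0]; b=snap("top")[0]; w=snap("wrist")[0]
cv2.imwrite("pics/m13.png",np.hstack([cv2.resize(a[170:400,260:480],(390,408)),cv2.resize(b[150:260,120:280],(400,408))]))
```

```text
[493.92290841  54.58746474  60.23139716] [-8.65009707  9.00596583 -8.08456794]
```

View pics/m13.png

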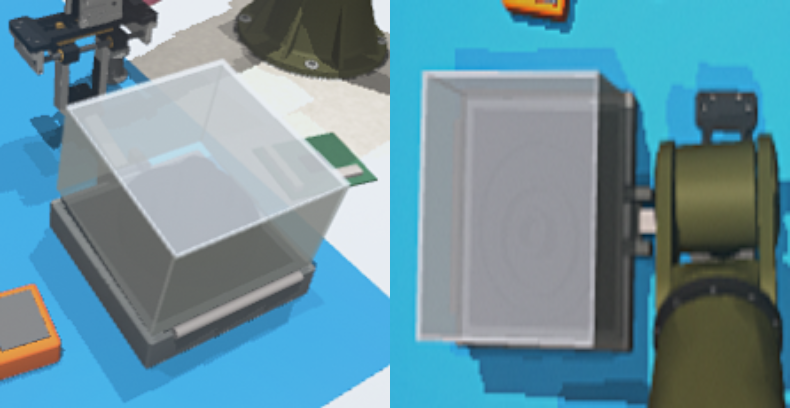

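```bash
cat > chk.py <<'E'
from h import *
a=cv2.imread("pics/top0.png"); b=snap("top")[0]
def prof(im): return cv2.cvtColor(im[195:235,120:240],cv2.COLOR_BGR2GRAY).astype(float).mean(0)
for im in(a,b):
    p=prof(im); print([int(v) for v in p[8:105]])
E
python3 chk.py
```

```text
[150, 150, 150, 150, 150, 150, 146, 168, 211, 183, 146, 150, 151, 151, 151, 151, 151, 154, 150, 145, 144, 157, 171, 168, 159, 154, 155, 155, 155, 155, 155, 155, 155, 155, 155, 155, 155, 155, 154, 154, 154, 154, 154, 154, 154, 154, 154, 154, 154, 155, 154, 154, 154, 154, 154, 154, 154, 154, 154, 154, 154, 154, 154, 154, 154, 154, 154, 154, 154, 154, 154, 154, 154, 154, 154, 154, 153, 152, 172, 178, 109, 45, 58, 66, 66, 66, 77, 77, 55, 55, 75, 82, 84, 87, 102, 104, 96]
[147, 145, 151, 189, 200, 164, 150, 151, 152, 152, 152, 152, 152, 152, 152, 152, 151, 153, 152, 146, 145, 156, 167, 165, 156, 151, 151, 152, 150, 151, 151, 151, 151, 151, 151, 151, 151, 150, 150, 150, 151, 150, 150, 150, 150, 150, 150, 150, 150, 151, 150, 150, 150, 150, 150, 149, 150, 150, 150, 150, 150, 150, 150, 150, 149, 149, 149, 149, 150, 150, 149, 148, 167, 170, 94, 49, 55, 57, 58, 58, 57, 57, 62, 68, 65, 72, 83, 74, 49, 49, 74, 91, 100, 102, 100, 104, 115]
```

Request:
carry_out:
  deltas:
    - {"dp":[0,0,0],"roll":0,"gripper":-0.5}
    - {"dp":[-0.5,0,-1],"roll":0,"gripper":-0.5}
    - {"dp":[-0.5,0,-2],"roll":0,"gripper":-0.5}
    - {"dp":[-0.5,0,-3],"roll":0,"gripper":-0.5}
    - {"dp":[-0.5,0,-3],"roll":0,"gripper":-0.5}
  newtons: 60

```text
clock: 36.87
eef_pos: [493.9, 54.6, 63.1]
eef_rot: [-3.14, -0.003, 1.543]
wrist_force: [-7.8, 13.4, -9.6]
finger_gap: 44.4
finger_force: 60.0
```

```bash
python3 chk.py | tail -1
```

```text
[147, 147, 147, 147, 147, 144, 157, 202, 189, 147, 147, 148, 149, 148, 149, 148, 148, 149, 148, 142, 141, 153, 167, 165, 156, 151, 151, 151, 150, 151, 151, 151, 151, 151, 150, 151, 150, 150, 149, 150, 150, 150, 150, 150, 150, 150, 150, 149, 150, 150, 150, 150, 150, 149, 149, 149, 149, 149, 149, 149, 149, 149, 149, 149, 149, 148, 148, 149, 149, 149, 149, 149, 149, 149, 149, 148, 146, 168, 173, 101, 42, 49, 56, 62, 62, 63, 74, 72, 49, 49, 69, 76, 77, 91, 101, 98, 92]
```

Request:
carry_out:
  deltas:
    - {"dp":[0.5,0,-0.7],"roll":0,"gripper":-0.5}
    - {"dp":[1,0,-1.4],"roll":0,"gripper":-0.5}
    - {"dp":[1,0,-2],"roll":0,"gripper":-0.5}
    - {"dp":[1,0,-2],"roll":0,"gripper":-0.5}

```text
clock: 37.25
eef_pos: [493.8, 54.9, 64.0]
eef_rot: [-3.14, -0.001, 1.543]
wrist_force: [0.0, 7.4, -25.7]
finger_gap: 44.4
finger_force: 60.0
```

```bash
python3 chk.py | tail -1
```

```text
[147, 147, 147, 147, 147, 146, 144, 156, 203, 188, 144, 145, 147, 147, 147, 147, 148, 150, 147, 141, 140, 153, 167, 164, 156, 150, 151, 151, 150, 150, 150, 150, 151, 150, 150, 150, 150, 150, 149, 150, 150, 150, 150, 150, 150, 149, 149, 149, 150, 150, 150, 150, 150, 150, 149, 149, 149, 149, 149, 149, 149, 149, 149, 149, 149, 148, 148, 149, 149, 149, 149, 149, 149, 149, 149, 148, 148, 147, 160, 178, 128, 43, 53, 61, 62, 61, 71, 72, 50, 50, 70, 76, 79, 83, 93, 98, 93]
```

Force rose to 26 N at the stop and the cover edges match the starting picture, so it is closed. Releasing.

Request:
carry_out:
  deltas:
    - {"dp":[0,0,1],"roll":0,"gripper":0.8}
    - {"dp":[0,0,1],"roll":0,"gripper":0.8}
    - {"dp":[0,0,1],"roll":0,"gripper":0.8}
    - {"dp":[0,0,1],"roll":0,"gripper":0.8}
    - {"dp":[0,0,1],"roll":0,"gripper":0.8}
    - {"dp":[0,0,1],"roll":0,"gripper":0.8}
    - {"dp":[0,0,-20],"roll":0,"gripper":0.8}
    - {"dp":[0,0,-55],"roll":0,"gripper":0.8}
    - {"dp":[-20,0,-90],"roll":0,"gripper":0.8}
    - {"dp":[-60,0,-110],"roll":0,"gripper":0.8}
    - {"dp":[-90,0,-110],"roll":0,"gripper":0.8}
    - {"dp":[-90,0,-110],"roll":0,"gripper":0.8}

```text
clock: 38.3
eef_pos: [492.4, -40.2, 176.5]
eef_rot: [3.138, 0.001, 1.539]
wrist_force: [-0.7, 1.4, -0.5]
finger_gap: 84.6
finger_force: 0.0
```

```bash
python3 chk.py | tail -1
python3 - <<'E'
from h import *
s=read_state();print(s["eef_pos"],s["wrist_force"],s["clock"])
im,c=snap("wrist","w14.png")
print(w2px("wrist",[[471.5,28.4,85],[514,28.6,85],[514.6,80.4,70.7],[472,81,70.7]],c).round(),[d["box"] for d in models.cut_out("wrist","pedal_pad")[:1]])
print("e",locate("top","e",z0=65),"any b/d elsewhere",locate("top","b",guess=np.array([500,-250]),tol=350))
E
```

```text
[146, 146, 146, 146, 146, 145, 142, 159, 205, 182, 142, 145, 146, 146, 146, 146, 147, 149, 146, 141, 139, 152, 166, 164, 155, 150, 150, 150, 149, 149, 150, 150, 150, 149, 150, 150, 149, 149, 148, 149, 149, 149, 149, 149, 149, 148, 149, 149, 149, 149, 149, 149, 149, 149, 148, 148, 148, 149, 149, 149, 149, 148, 148, 149, 148, 148, 148, 148, 149, 149, 149, 149, 148, 148, 148, 148, 147, 147, 163, 175, 116, 43, 55, 63, 63, 63, 73, 74, 52, 52, 71, 78, 80, 83, 98, 100, 92]
[492.10723228 -38.16687076 175.58831385] [-0.26056168 -0.05397248 -0.27411831] 38.35
[[241. 122.]
 [298. 120.]
 [296.  50.]
 [240.  51.]] [[241.9, 0.0, 300.0, 121.1]]
e [] any b/d elsewhere []
```

```bash
python3 -c "
from cell import manip; print(manip.sign_off())"
```

```text
the job is handed in; nothing more can be done
None
```

The job is handed in: the three black cups found on the bench (cup_a, cup_c, cup_e) are nested upright on the stand, with the cover eased shut over them by its pedal and its edges matching the starting picture to within a pixel.

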